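# Check a security token's length on the bench caliper

## Robot

A 6-joint arm with a two-finger parallel gripper is mounted at the origin on the work surface. World frame = base frame: x ahead of the robot, y to its left, z up, the work surface at z = 0. Lengths are in mm, angles in rad, forces in N, time in s.
With the tool pointing down it reaches from about 325 to 775 mm from the base axis. Payload 9.3 kg.
Tool frame: the origin (TCP) lies on the mounting face of the last link; the fingertips stand 173 mm ahead of it and the grasp point (between the pads) lies robot.grip_depth ahead of it (robot.grip_depth is the distance from the TCP to the grasp point, in mm); y points along the fingers, x is the direction in which the jaws open and shut, and the axes are right-handed (so a half turn about y gives the same grasp; the last joint's range is limited). The gripper opens to 85 mm and grips with 20 to 120 N. Pads are 22 mm wide; open, the fingers measure 114 mm over their backs; the gripper's body (76 mm by 85 mm) begins 54 mm behind the grasp point. The pads swing forward as they close: fully open they stand 13 mm farther back than shut.
Start: joints at [0.983, 0.259, 0.021, 1.334, 0, 1.418], TCP at [231.677, 498.822, 404.679] pointing down, gripper open.
Joint ranges: [-3.04, 3.04], [-0.91, 1.82], [-1.04, 1.36], [-1.92, 1.95], [-1.52, 1.45], [-3.14, 3.14]. Speed limits (rad/s): [2.22, 2.22, 2.79, 3.14, 3.14, 3.14].

## Interface

Orientations are given as [roll, pitch, yaw] about the fixed x, y, z axes, in that order (R = Rz(yaw) Ry(pitch) Rx(roll)).
In Python, from bench import robot gives the robot as it stands. The module is installed in compiled form; this text tells all that it offers.
- The arm moves only by the tool servo_tool, never from a script. Its argument "commands" is a list of rows, each a list of 6 numbers: the shift along the world's x, y, z in cm, then the turn, a rotation vector about the world's x, y, z in degrees. A call has 1 to 10 rows; each row is the pose to reach, as a shift and turn from the pose measured when the call began; what a row does not reach only later rows make up. A row lasts 1/8 s, in which the tool goes at most 62.5 mm and 10.7 degrees, less where a joint would pass 70% of its speed; a pose out of reach is approached as far as the arm can. A call with a gripper value outside its range is refused whole. "jaw" is the opening, from -1 (shut) to 1 (fully open), set as the call begins (left out, the last holds). The fingers move at their own pace and stop on an object; "force" is the grip in N (left out, the last holds). Time passes only in rows, so rows that repeat a pose let the fingers close. It gives the time, the measured TCP pose, the force and the opening at its end, in the units of the state.
- robot.observe(): the state, without advancing time (a new reading comes with each control period).
- robot.grab_frame(name): name is "scene" or "top" or "wrist"; returns a dict with "color" (480x640x3 uint8, red, green, blue), "fx", "fy", "cx", "cy" (pixels), "extrinsics" (4x4, takes a point from world to camera coordinates); the wrist camera has in their place "hand_eye" (4x4, takes a point from camera to tool coordinates, whose origin is the TCP and whose axes are the tool frame's). Camera axes: x right, y down, z forward; pixel columns grow to the right and rows downward; lengths in mm; the calibration is good to about 2 mm. A picture is of the moment at which its call begins: read the wrist's pose just before it. There is no depth.
- robot.sign_off(): hands the job in, once; it reports no verdict.
The state is a dict: "time": time; "joints": joint angles; "joint_velocities": joint speeds; "tau": joint torques, N m; "eef_pos": TCP position; "tcp_rot": TCP orientation; "force": force on the tool from outside, world axes, zero at the start; "ft_torque": the same for the moment, N m; "grip_width": finger opening in mm.
Only numpy, scipy, OpenCV 4.12 (cv2) and the standard library are available. Lean on these libraries where they do the work, as an engineer would, in place of code of your own. Each camera call takes 0.05 s, during which the arm holds its last target.

## Task

Check the length of the token with the orange band: lay it flat on the bed of the bench caliper, between the two jaws, lengthways along the middle of the beam. Then slide the movable jaw along by its blue grip, keeping it square, until the token's two ends touch both jaws, and let go.

Things in the scene. Friction and masses are not known exactly. Their poses are not given: they have to be found in the camera images.
- token_mid (a point): Token to measure: flat black plastic bar 74 x 24 x 16 mm (x, y, z), 40 g, with an orange band 12 mm wide, centred 12 mm from its middle towards +x. It lies flat on the table near two look-alikes of the same size (blue band; plain black). The point is its centre, 8 mm above its underside; x along its length, z up. Either end may face either jaw.
- gauge: Steel bench caliper, fixed to the table, 260 x 70 mm. Origin on the table under mid-bed; x along the beam from movable to fixed jaw, z up. Beam from x -160 to +100 mm. Flat bed 56 mm wide, top 25 mm above the table. Fixed jaw's face across the bed at x +70 mm, movable jaw's at x -70 mm + joint jaw; both jaws 56 mm wide, tops 50 mm above the table.
- jaw (a joint): How far the movable jaw has slid towards the fixed jaw, in m: 0 = wide open (140 mm between the faces), at most 0.110. It starts between 0 and 0.030, and reads about 0.066 when closed on the token lying along the beam against the fixed jaw. It slides with about 2.5 N of friction and stays where it is left.
- jaw_grip (a point): Blue upright grip of the movable jaw, 20 mm along the beam, 24 across, 40 high (50 to 90 mm above the table). The point is on its vertical axis 72 mm above the table, 30 mm behind the jaw's face; axes as the caliper's while the jaw is square. The jaw has play: an off-centre push or twist turns it about this axis against a spring (1.2 Nm/rad) that squares it when let go.
Mind the look-alikes: they are no part of the job. Leave any yellow look-alike of the part that bears token_mid alone.

How it is judged (in metres and radians):
At the end, for the whole second after the job is handed in: The orange-banded token lies flat on the caliper's bed, within 12 mm of the beam's middle line and 10 degrees of its direction, against the fixed jaw; the movable jaw is closed on it (no more than 4 mm of slack in all) and at rest (value of joint jaw between 0.062 and 0.07 m and x of token_mid in the frame of gauge between 0.027 and 0.039 m and y of token_mid in the frame of gauge between -0.012 and 0.012 m and z of token_mid in the frame of gauge between 0.03 and 0.036 m and angle between the x axis of token_mid and the x axis of gauge, either way round below 0.18 rad and velocity of joint jaw between -0.005 and 0.005 m/s); the robot touches nothing.
It fails at once if the movable jaw is twisted more than 12 degrees out of square (angle between the x axis of jaw_grip and the x axis of gauge, either way round above 0.21 rad).
It also fails if it takes over 51 s, if anything falls off the work surface, if the arm or the gripper's body presses on something with over 40 N, if the wrist force passes 120 N, or if a joint passes its speed limit or range.

## Working session

There is one attempt and no reset: what is moved stays moved. The work goes in short steps, Python scripts to look and compute and a tool call to move; the robot and the scene stay as the last step left them, time stands still between calls to the robot, and variables do not carry over. Pictures are saved under pics/ and viewed, and the job is handed in when it is done.

Besides the shell and the picture viewer there is one more tool, called after "Call:" as name([rows], argument=value, ...), one row to a line, values as JSON. servo_tool: Moves the arm, as the interface text tells. Its arguments: {"type":"object","properties":{"commands":{"type":"array"},"jaw":{"type":"number"},"force":{"type":"number"}},"required":["commands"]}

```bash
mkdir -p pics; cat > h.py <<'E'
import numpy as np,cv2
from bench import robot
from scipy.spatial.transform import Rotation as R
def save(n,f): cv2.imwrite('pics/'+n,cv2.cvtColor(f['color'],cv2.COLOR_RGB2BGR))
def p2w(f,px,z,T=None):
    # world->cam extrinsics, or T cam->world
    if T is None: T=np.linalg.inv(f['extrinsics'])
    px=np.atleast_2d(px).astype(float)
    d=np.c_[(px[:,0]-f['cx'])/f['fx'],(px[:,1]-f['cy'])/f['fy'],np.ones(len(px))]@T[:3,:3].T
    o=T[:3,3]; s=(z-o[2])/d[:,2]
    return o+d*s[:,None]
def w2p(f,P):
    E=f['extrinsics'];P=np.atleast_2d(P);c=P@E[:3,:3].T+E[:3,3]
    return np.c_[c[:,0]/c[:,2]*f['fx']+f['cx'],c[:,1]/c[:,2]*f['fy']+f['cy']]
E
python3 - <<'E'
from h import *
s=robot.observe();print(s, robot.grip_depth)
import pickle
for n in('scene','top','wrist'):
    f=robot.grab_frame(n);save(n+'0.png',f);pickle.dump(f,open(n+'0.pkl','wb'))
    print(n,f['fx'],f['cx'],f.get('extrinsics',f.get('hand_eye')))
E
```

```text
{'time': 0.0, 'joints': array([ 9.83367377e-01,  2.59180331e-01,  2.07853765e-02,  1.33369482e+00,
       -2.79346328e-05,  1.41821022e+00]), 'joint_velocities': array([-0.00106826,  0.00055419, -0.00153927, -0.00212193, -0.00053982,
       -0.00050052]), 'tau': array([ 5.06021524e-05, -5.55641198e+01,  3.44536722e+01,  1.37837307e-02,
       -3.01846276e-04,  2.11532841e-05]), 'eef_pos': array([231.67108533, 498.7746726 , 404.08175827]), 'tcp_rot': array([-1.57062734e+00,  1.28266105e-03,  1.13595361e+00]), 'force': array([-0.18090271, -0.45338325, -0.42402084]), 'ft_torque': array([-0.04409354, -0.00328748, -0.01019438]), 'grip_width': 85.56577845853403} 154.70000000000002
scene 474.03766797777797 310.7339339196585 [[ 5.10208408e-01  8.60041286e-01  4.04548531e-03 -2.64721931e+02]
 [ 4.74647474e-01 -2.77649687e-01 -8.35236749e-01 -2.22905850e+02]
 [-7.17214860e-01  4.28064992e-01 -5.49875629e-01  1.35179937e+03]
 [ 0.00000000e+00  0.00000000e+00  0.00000000e+00  1.00000000e+00]]
top 477.31038665300883 320.1071520004204 [[ 2.37914718e-02 -9.99514201e-01  2.01327765e-02 -6.00910553e+01]
 [-9.79923100e-01 -2.73032491e-02 -1.97497469e-01  6.00495515e+02]
 [ 1.97951215e-01 -1.50298173e-02 -9.80096639e-01  8.74869515e+02]
 [ 0.00000000e+00  0.00000000e+00  0.00000000e+00  1.00000000e+00]]
wrist 383.6869202461285 321.79177473599486 [[ 9.99995800e-01 -2.82471257e-03  6.48465630e-04  4.98801555e-01]
 [-1.50164325e-03 -3.13620666e-01  9.49547167e-01  3.03587558e+01]
 [-2.47882559e-03 -9.49544153e-01 -3.13623591e-01  8.08129884e+01]
 [ 0.00000000e+00  0.00000000e+00  0.00000000e+00  1.00000000e+00]]
```

View pics/top0.png

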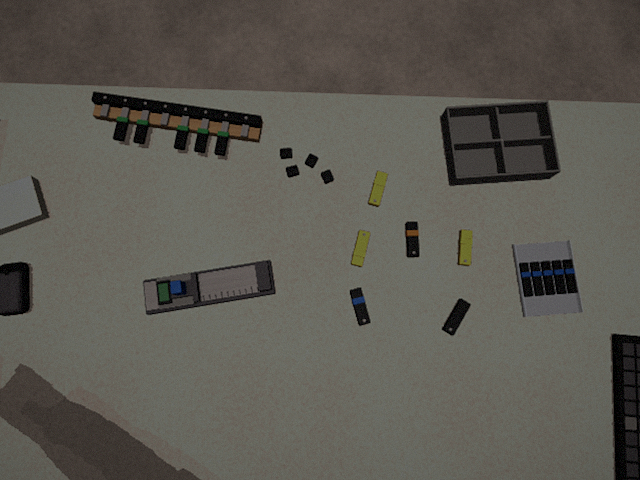

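View pics/scene0.png

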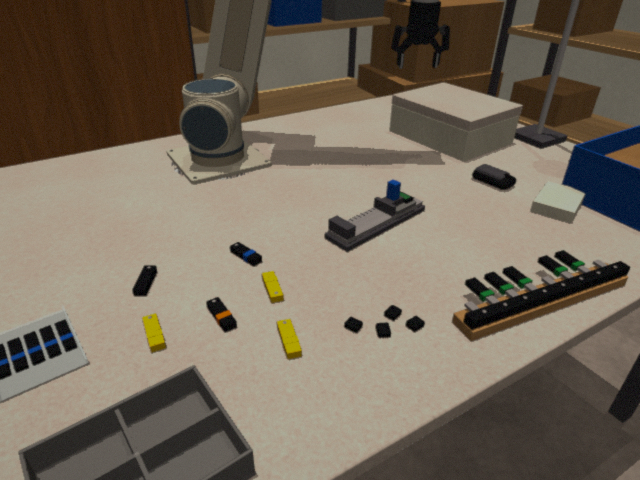

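View pics/wrist0.png

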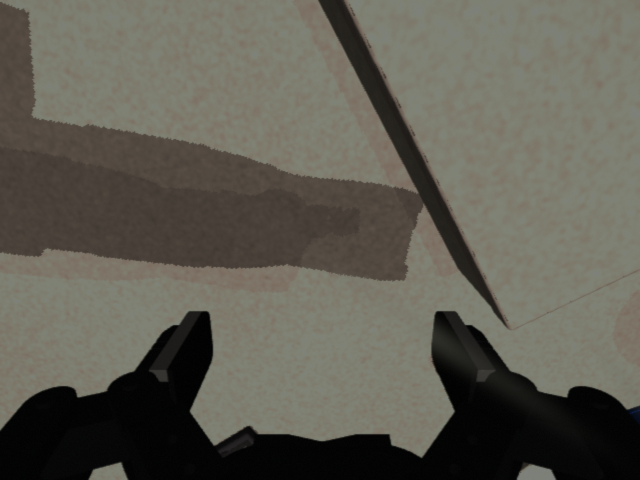

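The only candidate that fits is the orange-banded token at top (412,239) / scene (221,314). The others are:
- blue-band look-alike at (360,306)
- plain black at (456,317)
- yellow bars at (378,188), (361,248) and (465,247)
- blue-band bars on the tray at (548,278)
- the orange rail at (180,125), which is a fixture

The caliper's blue grip is at (177,288), and the green block at (164,292) is something else. I'll check both in close crops.

```bash
python3 - <<'E'
from h import *
import pickle
f=pickle.load(open('top0.pkl','rb'));g=pickle.load(open('scene0.pkl','rb'))
a=cv2.cvtColor(f['color'],cv2.COLOR_RGB2BGR);b=cv2.cvtColor(g['color'],cv2.COLOR_RGB2BGR)
r=lambda im,x0,y0,x1,y1:cv2.resize(im[y0:y1,x0:x1],(400,300),interpolation=cv2.INTER_CUBIC)
im=np.vstack([np.hstack([r(a,130,230,290,350),r(a,380,210,444,258)]),np.hstack([r(b,310,160,440,257),r(b,190,280,254,328)])])
cv2.imwrite('pics/crop0.png',cv2.convertScaleAbs(im,alpha=1.6))
# orange token dark top centre
hsv=cv2.cvtColor(f['color'],cv2.COLOR_RGB2HSV)
m=(hsv[...,2]<70).astype(np.uint8);o=((hsv[...,0]<18)&(hsv[...,1]>140)&(hsv[...,2]>70)).astype(np.uint8)
mm=np.zeros_like(m);mm[212:265,395:430]=(m|o)[212:265,395:430]
c=max(cv2.findContours(mm,0,2)[0],key=cv2.contourArea);rc=cv2.minAreaRect(c);bx=cv2.boxPoints(rc);print(rc)
W=p2w(f,bx,16);print(W.round(1),[np.linalg.norm(W[i]-W[i-1]).round(1) for i in range(4)],W.mean(0))
# gauge: plan corner outline
cm=np.zeros_like(m)
E
```

```text
((411.59942626953125, 239.38951110839844), (35.31953811645508, 12.824355125427246), 86.98721313476562)
[[ 651.2 -219.2   16. ]
 [ 653.5 -245.9   16. ]
 [ 579.3 -248.5   16. ]
 [ 577.1 -222.2   16. ]] [np.float64(74.2), np.float64(26.8), np.float64(74.2), np.float64(26.4)] [ 615.27754338 -233.94724742   16.        ]
```

View pics/crop0.png

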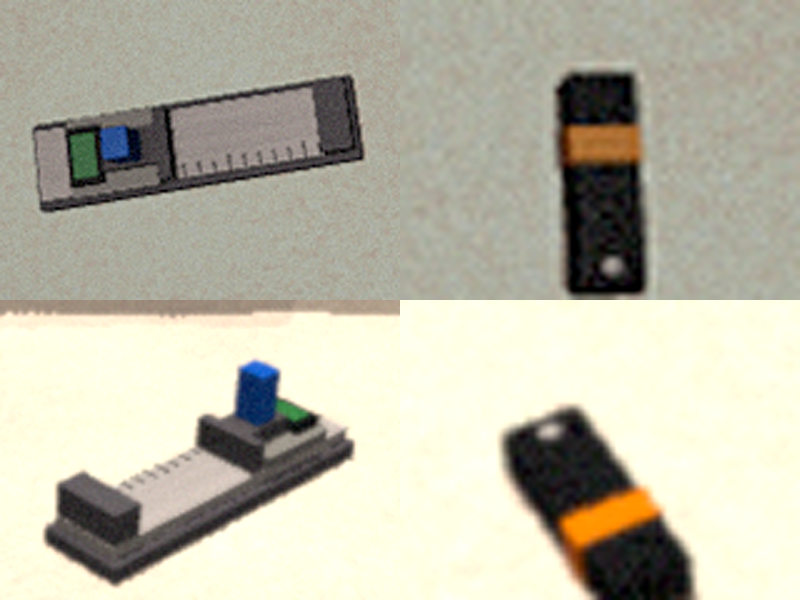

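```bash
python3 - <<'E'
from h import *
import pickle
from scipy.optimize import least_squares
f=pickle.load(open('top0.pkl','rb'))
px=lambda x,y:np.array([130+x/2.5,230+y/2.5])
# fixed jaw top corners z=50
J=np.array([px(313,82),px(349,76),px(356,147),px(320,153)])
print(p2w(f,J,50).round(1))
B=np.array([px(33,126),px(42,209),px(361,158),px(352,76)])
for z in(0,15,25):print(z,p2w(f,B,z).round(1), p2w(f,B,z).mean(0))
print(p2w(f,[px(115,141)],90),p2w(f,[px(166,140)],50))
E
```

```text
[[552.7  81.1  50. ]
 [558.2  53.2  50. ]
 [502.7  45.3  50. ]
 [497.4  72.9  50. ]]
0 [[517.7 312.9   0. ]
 [451.1 299.2   0. ]
 [498.5  45.    0. ]
 [565.9  55.3   0. ]] [508.31712204 178.08165113   0.        ]
15 [[516.2 307.6  15. ]
 [450.6 294.2  15. ]
 [497.3  43.8  15. ]
 [563.6  53.9  15. ]] [506.91070112 174.87986799  15.        ]
25 [[515.1 304.1  25. ]
 [450.3 290.8  25. ]
 [496.4  43.   25. ]
 [562.1  53.1  25. ]] [505.97308717 172.7453459   25.        ]
[[498.89243903 220.01948049  90.        ]] [[504.38233445 192.18109294  50.        ]]
```

The crops confirm the orange-banded token at about (615,-234), yaw about 0.03, with its footprint matching 74 × 26. The caliper origin is roughly (513,148), with its x axis at about -79.5°. I'll look at it with the wrist camera on the way.

Call:
servo_tool([
  [28,-32,-2,0,0,-54.5],
  [28,-32,-2,0,0,-54.5],
  [28,-32,-2,0,0,-54.5],
  [28,-32,-2,0,0,-54.5],
  [28,-32,-2,0,0,-54.5],
  [28,-32,-2,0,0,-54.5],
  [28,-32,-2,0,0,-54.5],
  [28,-32,-2,0,0,-54.5],
  [28,-32,-2,0,0,-54.5],
  [28,-32,-2,0,0,-54.5],
], jaw=1)

```text
time: 1.4
eef_pos: [511.0, 179.7, 384.4]
tcp_rot: [-1.57, 0.001, 0.186]
force: [-0.5, 0.0, -0.2]
grip_width: 85.1
```

```bash
cat >> h.py <<'E'
def wrist():
    s=robot.observe();f=robot.grab_frame('wrist')
    T=np.eye(4);T[:3,:3]=R.from_euler('xyz',s['tcp_rot']).as_matrix();T[:3,3]=s['eef_pos']
    C=T@f['hand_eye'];f['extrinsics']=np.linalg.inv(C);return s,f
E
python3 - <<'E'
from h import *
import pickle
s,f=wrist();save('w1.png',f);pickle.dump(f,open('w1.pkl','wb'))
print(s['time'],s['eef_pos'],s['tcp_rot'])
E
```

```text
1.4 [510.97290046 179.65319594 384.36043582] [-1.57048622e+00  1.00545307e-03  1.86178883e-01]
```

View pics/w1.png

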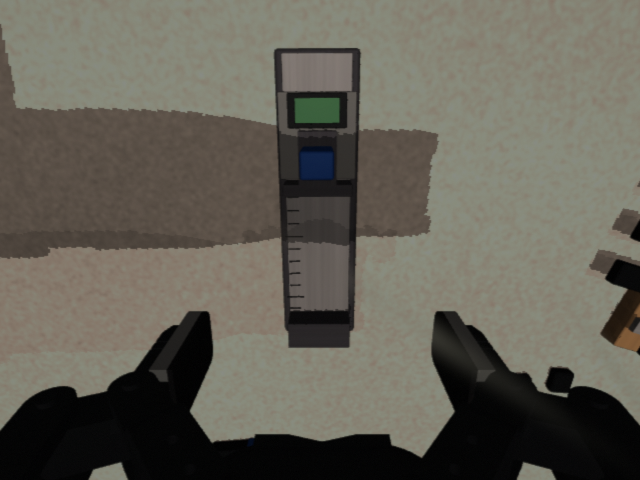

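The wrist view shows the whole caliper: fixed jaw at (320,335), movable jaw at (318,188), blue grip at (316,163). I'll zoom in to fit its pose.

```bash
python3 - <<'E'
from h import *
import pickle
f=pickle.load(open('w1.pkl','rb'))
a=cv2.convertScaleAbs(cv2.cvtColor(f['color'],cv2.COLOR_RGB2BGR),alpha=2)
r=lambda x0,y0:cv2.resize(a[y0:y0+150,x0:x0+100],(400,600),interpolation=cv2.INTER_CUBIC)
cv2.imwrite('pics/w1c.png',np.hstack([r(268,50),r(268,205)]))
E
```

```text
(no output)
```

View pics/w1c.png

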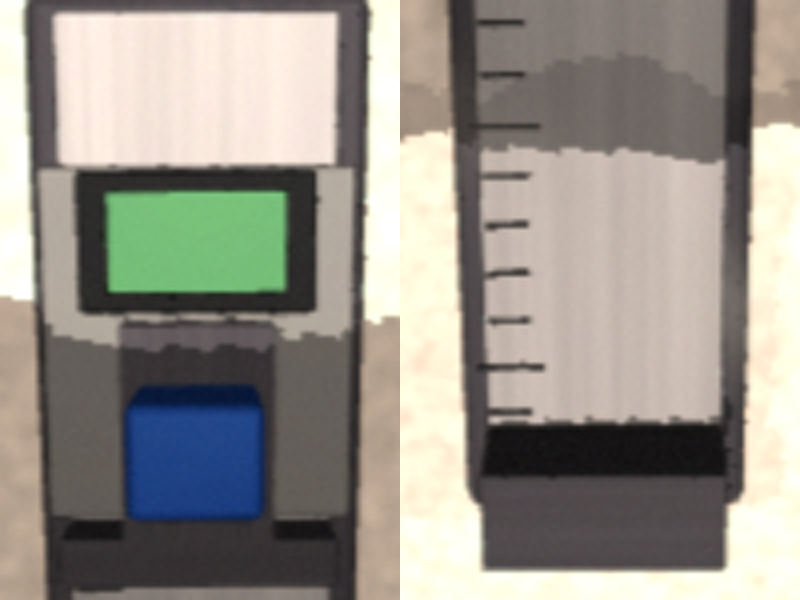

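```bash
python3 - <<'E'
from h import *
import pickle
from scipy.optimize import least_squares
f=pickle.load(open('w1.pkl','rb'))
L=lambda x,y:(268+x/4,50+y/4); Q=lambda x,y:(268+(x-400)/4,205+y/4)
o=[(L(53,12),-160,28,25),(L(337,12),-160,-28,25)]
P=[Q(483,476),Q(726,474)];print('face top',p2w(f,P,50).round(1))
P2=[Q(487,425),Q(724,423)];print('face bot',p2w(f,P2,25).round(1))
P3=[Q(483,569),Q(726,569)];print('back',p2w(f,P3,50).round(1))
P4=[L(53,12),L(337,12)];print('bed end',p2w(f,P4,25).round(1))
P5=[L(62,586),L(335,586)];print('mov',p2w(f,P5,50).round(1))
P6=[L(128,404),L(262,404),L(262,518),L(128,518)];w=p2w(f,P6,90);print('grip',w.round(1),w.mean(0))
face=(p2w(f,P,50).mean(0)+p2w(f,P2,25).mean(0))/2; end=p2w(f,P4,25).mean(0); g=w.mean(0)
d=(face-end)[:2];print(np.linalg.norm(d),'yaw',np.arctan2(d[1],d[0]))
d/=np.linalg.norm(d);org=face[:2]-70*d;n=np.array([-d[1],d[0]])
print('org',org,'grip in gauge',(g[:2]-org)@d,(g[:2]-org)@n,'mov',(p2w(f,P5,50).mean(0)[:2]-org)@d)
print('target token',org+32*d,'final grip',org-34*d)
# check from top camera
E
```

```text
face top [[499.8  76.   50. ]
 [553.4  86.5  50. ]]
face bot [[498.9  74.9  25. ]
 [554.8  85.9  25. ]]
back [[503.6  52.   50. ]
 [558.5  62.2  50. ]]
bed end [[456.9 296.8  25. ]
 [511.3 306.9  25. ]]
mov [[477.4 190.5  50. ]
 [531.4 200.5  50. ]]
grip [[486.1 232.4  90. ]
 [508.2 236.5  90. ]
 [511.9 217.6  90. ]
 [489.2 213.4  90. ]] [498.86993284 224.97330215  90.        ]
225.10137888585544 yaw -1.3801616084127
org [513.46126897 149.55551531] grip in gauge -76.81632845727017 -0.036677263241950565 mov -46.81463115545119
target token [519.52469787 118.13522202] final grip [507.01887577 182.93957692]
```

Call:
servo_tool([
  [10.4,-41.4,-8,0,0,81.4],
  [10.4,-41.4,-8,0,0,81.4],
  [10.4,-41.4,-8,0,0,81.4],
  [10.4,-41.4,-8,0,0,81.4],
  [10.4,-41.4,-8,0,0,81.4],
  [10.4,-41.4,-8,0,0,81.4],
  [10.4,-41.4,-8,0,0,81.4],
  [10.4,-41.4,-8,0,0,81.4],
  [10.4,-41.4,-8,0,0,81.4],
  [10.4,-41.4,-8,0,0,81.4],
])

```text
time: 2.7
eef_pos: [615.0, -232.7, 304.9]
tcp_rot: [-1.571, 0.001, 1.605]
force: [-0.3, 0.3, -0.3]
grip_width: 85.3
```

```bash
python3 - <<'E'
from h import *
s,f=wrist();save('w2.png',f)
print(s['time'],s['eef_pos'],s['tcp_rot'])
hsv=cv2.cvtColor(f['color'],cv2.COLOR_RGB2HSV)
o=((hsv[...,0]<20)&(hsv[...,1]>140)&(hsv[...,2]>70)).astype(np.uint8)
n,l,st,ce=cv2.connectedComponentsWithStats(o);
for i in np.argsort(-st[1:,4])[:3]+1: print(st[i],ce[i],p2w(f,ce[i],16))
E
```

```text
2.7 [ 614.96781547 -232.69868792  304.8749626 ] [-1.57074611e+00  6.99045325e-04  1.60495007e+00]
[302 244  34  16 508] [318.75393701 251.90354331] [[ 630.19685062 -233.8938411    16.        ]]
```

View pics/w2.png

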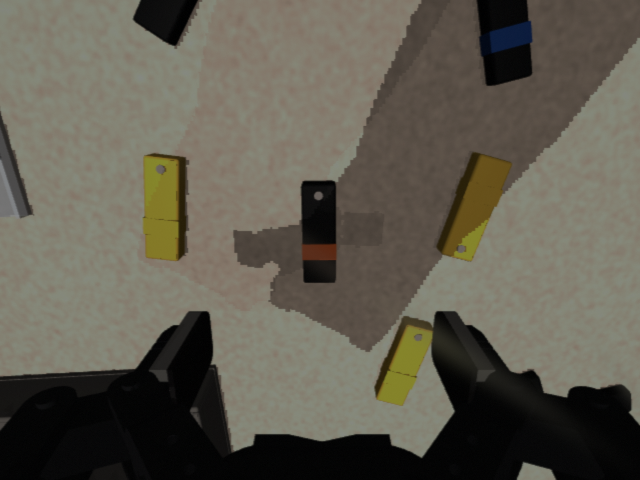

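The wrist view agrees: token spans (302,181)–(336,282), with its orange band at (319,252), aligned with the tool. That puts its centre at about (617.5,-234). I'll descend and grip it.

Call:
servo_tool([
  [0.2,-0.1,-4,0,0,0],
  [0.2,-0.1,-8,0,0,0],
  [0.2,-0.1,-11,0,0,0],
  [0.2,-0.1,-12.9,0,0,0],
  [0.2,-0.1,-12.9,0,0,0],
  [0.2,-0.1,-12.9,0,0,0],
  [0.2,-0.1,-12.9,0,0,0],
])

```text
time: 3.62
eef_pos: [617.3, -233.4, 177.5]
tcp_rot: [-1.573, 0.002, 1.606]
force: [-0.2, -0.9, 0.5]
grip_width: 85.8
```

Call:
servo_tool([
  [0,0,0,0,0,0],
  [0,0,0,0,0,0],
  [0,0,0,0,0,0],
  [0,0,0,0,0,0],
  [0,0,0,0,0,0],
  [0,0,0,0,0,0],
  [0,0,0,0,0,0],
  [0,0,0,0,0,0],
], jaw=-1, force=40)

```text
time: 4.62
eef_pos: [617.4, -233.5, 177.7]
tcp_rot: [-1.573, 0.002, 1.606]
force: [-0.4, 0.4, 5.9]
grip_width: 23.1
```

Call:
servo_tool([
  [0,0,4,0,0,0],
  [0,0,8,0,0,0],
  [0,0,12.5,0,0,0],
  [0,0,12.5,0,0,0],
  [0,0,12.5,0,0,0],
])

```text
time: 5.25
eef_pos: [617.2, -233.4, 301.8]
tcp_rot: [-1.572, 0.002, 1.606]
force: [-0.1, -0.7, -1.1]
grip_width: 23.0
```

```bash
python3 - <<'E'
from h import *
s,f=wrist();save('w3.png',f)
print(s['time'],s['eef_pos'],s['tcp_rot'],s['force'],s['grip_width'])
E
```

```text
5.25 [ 617.17099578 -233.35691441  301.82739737] [-1.57221529e+00  1.56644666e-03  1.60580116e+00] [-0.09983743 -0.66469824 -1.14330386] 22.95785285602717
```

View pics/w3.png

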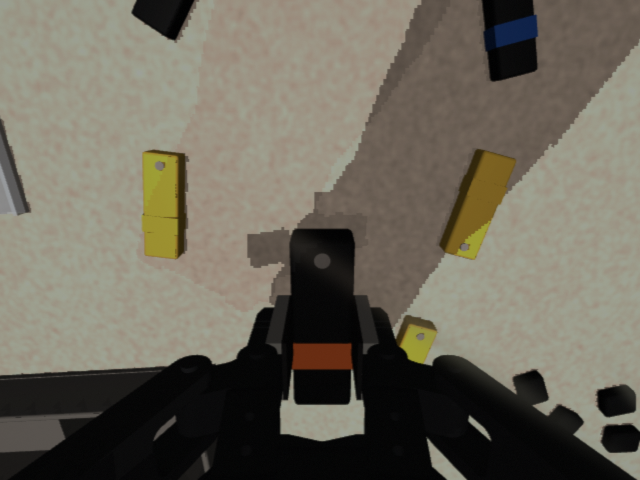

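```bash
python3 - <<'E'
from h import *
s=robot.observe();f=dict(robot.grab_frame('wrist'))
T=np.eye(4);T[:3,:3]=R.from_euler('xyz',s['tcp_rot']).as_matrix();T[:3,3]=s['eef_pos']
f['extrinsics']=np.linalg.inv(T@f['hand_eye'])
for z in(130,135,140,145):
  w=p2w(f,[(322,230),(322,345),(322,368),(291,300),(355,300)],z)-s['eef_pos'];print(z,w[:3,0].round(1),w[3:,1].round(1))
E
```

```text
130 [-37.3  13.9  25.6] [-12.5  13.7]
135 [-38.8  10.6  21.8] [-12.1  13.1]
140 [-40.3   7.2  18. ] [-11.7  12.5]
145 [-41.9   3.9  14.3] [-11.4  12. ]
```

Call:
servo_tool([
  [-9.8,35.2,0,0,0,-81.1],
  [-9.8,35.2,0,0,0,-81.1],
  [-9.8,35.2,0,0,0,-81.1],
  [-9.8,35.2,0,0,0,-81.1],
  [-9.8,35.2,0,0,0,-81.1],
  [-9.8,35.2,0,0,0,-81.1],
  [-9.8,35.2,0,0,0,-81.1],
  [-9.8,35.2,0,0,0,-81.1],
  [-9.8,35.2,0,0,0,-81.1],
  [-9.8,35.2,0,0,0,-81.1],
])

```text
time: 6.6
eef_pos: [519.1, 118.5, 300.4]
tcp_rot: [-1.571, 0.002, 0.193]
force: [0.4, 0.3, -0.3]
grip_width: 22.7
```

```bash
python3 - <<'E'
from h import *
s,f=wrist();save('w4.png',f)
print(s['time'],s['eef_pos'],s['tcp_rot'],s['force'],s['grip_width'])
g=robot.grab_frame('scene');b=cv2.cvtColor(g['color'],cv2.COLOR_RGB2BGR)
cv2.imwrite('pics/s4.png',cv2.convertScaleAbs(cv2.resize(b[90:270,280:480],(800,600*800*180//200//600) if 0 else (660,594),interpolation=cv2.INTER_CUBIC),alpha=1.5))
E
```

```text
6.6 [519.1024817  118.50120814 300.44135889] [-1.57073277  0.00194149  0.19320335] [ 0.43778503  0.27032328 -0.26531696] 22.704528170038586
```

View pics/w4.png

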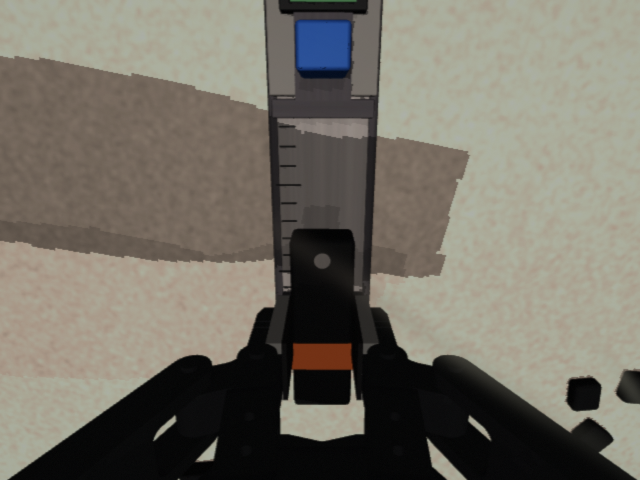

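View pics/s4.png

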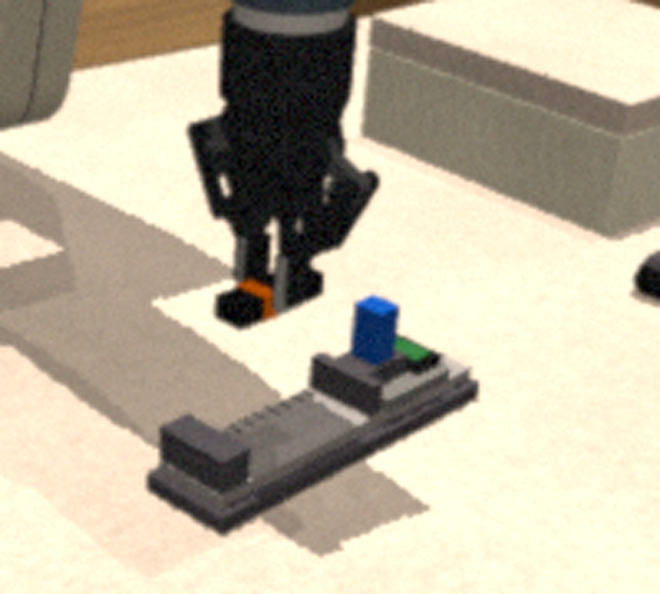

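Held level, in line with the beam. Descending onto the bed.

Call:
servo_tool([
  [0,0.1,-3,0,0,0],
  [0,0.1,-6,0,0,0],
  [0,0.1,-8.5,0,0,0],
  [0,0.1,-9.2,0,0,0],
  [0,0.1,-9.5,0,0,0],
  [0,0.1,-9.5,0,0,0],
  [0,0.1,-9.5,0,0,0],
])

```text
time: 7.58
eef_pos: [519.4, 119.4, 206.5]
tcp_rot: [-1.571, 0.0, 0.192]
force: [0.7, 0.1, -0.2]
grip_width: 23.1
```

Call:
servo_tool([
  [0,0,-0.1,0,0,0],
  [0,0,-0.2,0,0,0],
  [0,0,-0.2,0,0,0],
  [0,0,-0.2,0,0,0],
])

```text
time: 8.07
eef_pos: [519.4, 119.4, 204.5]
tcp_rot: [-1.571, 0.0, 0.192]
force: [-0.1, 0.1, 0.8]
grip_width: 23.0
```

Call:
servo_tool([
  [0,0,-0.1,0,0,0],
  [0,0,-0.2,0,0,0],
  [0,0,-0.2,0,0,0],
  [0,0,-0.2,0,0,0],
])

```text
time: 8.57
eef_pos: [519.4, 119.4, 202.7]
tcp_rot: [-1.571, -0.0, 0.192]
force: [-0.9, -0.4, 4.7]
grip_width: 23.1
```

```bash
python3 - <<'E'
from h import *
s,f=wrist();save('w5.png',f)
print(s['time'],s['eef_pos'],s['tcp_rot'],s['force'],s['grip_width'])
E
```

```text
8.575 [519.40044752 119.44685922 202.68750623] [-1.57094626e+00 -2.47908056e-05  1.92141589e-01] [-0.93048264 -0.39994582  4.72926048] 23.060402050052073
```

View pics/w5.png

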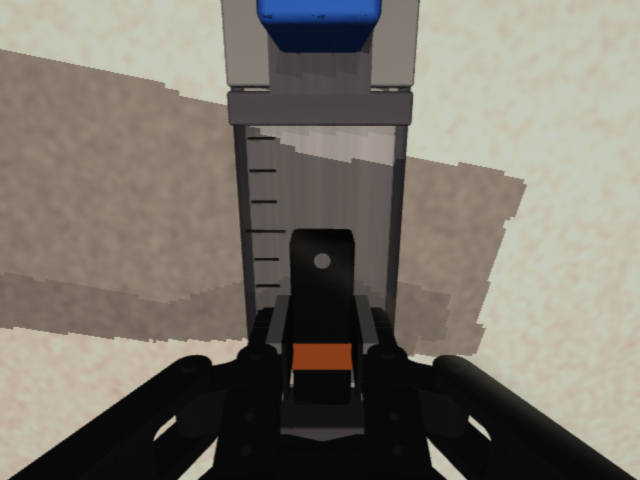

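Contact at the expected bed height (about 4.7 N), token on the midline and between the jaws. Releasing, then rising.

Call:
servo_tool([
  [0,0,0,0,0,0],
  [0,0,0,0,0,0],
  [0,0,0,0,0,0],
  [0,0,0,0,0,0],
  [0,0,0,0,0,0],
  [0,0,0,0,0,0],
], jaw=1)

```text
time: 9.38
eef_pos: [519.4, 119.4, 202.7]
tcp_rot: [-1.571, 0.0, 0.192]
force: [0.5, -1.2, -0.5]
grip_width: 85.3
```

Call:
servo_tool([
  [0,0,3,0,0,0],
  [0,0,7,0,0,0],
  [0,0,11,0,0,0],
  [-0.4,2,13,0,0,0],
  [-0.8,4,14,0,0,0],
  [-0.8,4,14,0,0,0],
  [-0.8,4,14,0,0,0],
])

```text
time: 10.25
eef_pos: [511.3, 159.2, 342.2]
tcp_rot: [-1.571, 0.001, 0.192]
force: [-0.8, -1.0, -1.3]
grip_width: 85.6
```

```bash
python3 - <<'E'
from h import *
import pickle
s,f=wrist();save('w6.png',f);pickle.dump(f,open('w6.pkl','wb'))
print(s['time'],s['eef_pos'],s['tcp_rot'],s['force'],s['grip_width'])
E
```

```text
10.25 [511.31842767 159.19668005 342.18152709] [-1.57114011e+00  6.58174074e-04  1.92376116e-01] [-0.77890249 -1.02203923 -1.27147873] 85.63646492861425
```

View pics/w6.png

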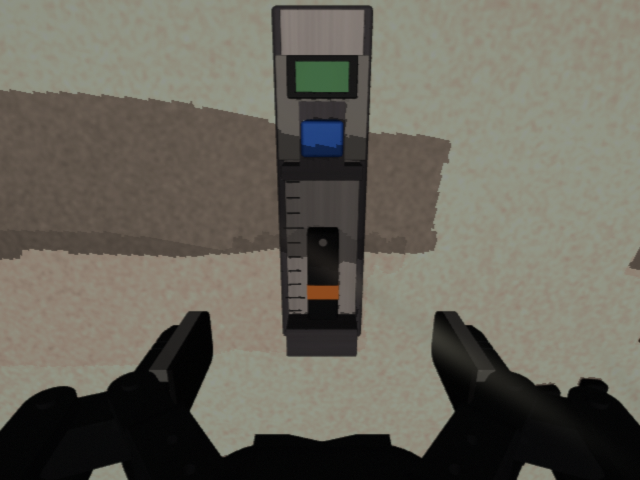

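The token lies flat and straight, from (322,227) to about (322,316), next to the fixed jaw. Grip top is at (322,141).

```bash
python3 - <<'E'
from h import *
import pickle
f=pickle.load(open('w6.pkl','rb'))
a=cv2.convertScaleAbs(cv2.cvtColor(f['color'],cv2.COLOR_RGB2BGR),alpha=2.5)
cv2.imwrite('pics/w6c.png',cv2.resize(a[100:200,270:380],(660,600),interpolation=cv2.INTER_CUBIC))
print(p2w(f,[(302,125),(343,125),(343,157),(302,157)],90).round(1))
print(p2w(f,[(323,228)],41).round(1),p2w(f,[(323,286),(323,299)],41).round(1))
E
```

```text
[[486.4 230.1  90. ]
 [508.8 234.4  90. ]
 [512.4 217.3  90. ]
 [489.5 212.9  90. ]]
[[512.1 159.4  41. ]] [[521.  113.3  41. ]
 [523.1 102.4  41. ]]
```

View pics/w6c.png

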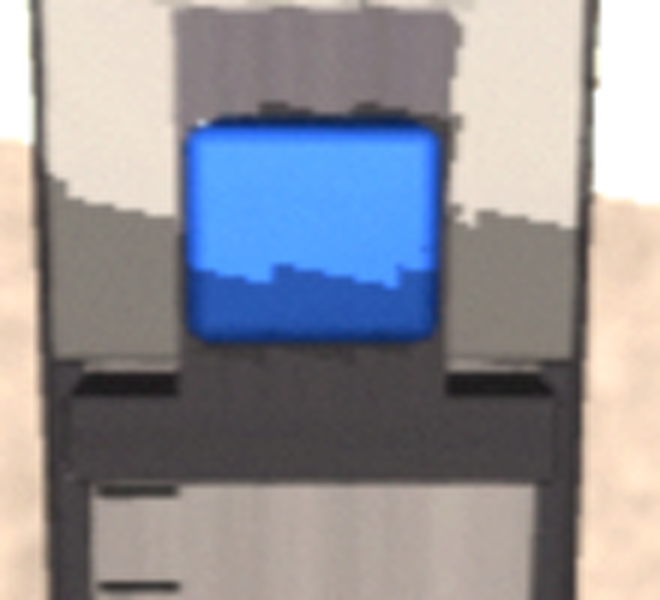

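Call:
servo_tool([
  [-1.2,6.6,0,0,0,0],
  [-1.2,6.6,-3,0,0,0],
  [-1.2,6.6,-7,0,0,0],
  [-1.2,6.6,-10,0,0,0],
  [-1.2,6.6,-11,0,0,0],
  [-1.2,6.6,-11,0,0,0],
  [-1.2,6.6,-11,0,0,0],
])

```text
time: 11.18
eef_pos: [499.9, 224.9, 233.2]
tcp_rot: [-1.571, -0.001, 0.192]
force: [0.2, -0.3, -0.1]
grip_width: 85.2
```

Call:
servo_tool([
  [0,0,0,0,0,0],
  [0,0,0,0,0,0],
  [0,0,0,0,0,0],
  [0,0,0,0,0,0],
  [0,0,0,0,0,0],
  [0,0,0,0,0,0],
  [0,0,0,0,0,0],
  [0,0,0,0,0,0],
], jaw=-1, force=25)

```text
time: 12.18
eef_pos: [498.9, 224.8, 233.5]
tcp_rot: [-1.571, 0.001, 0.192]
force: [-7.3, -1.4, 8.7]
grip_width: 23.7
```

```bash
python3 - <<'E'
from h import *
s,f=wrist();save('w7.png',f)
print(s['time'],s['eef_pos'],s['tcp_rot'],s['force'],s['ft_torque'],s['grip_width'])
d=np.array([.1895,-.982]);print('gauge x',(s['eef_pos'][:2]-[513.5,149.6])@d)
E
```

```text
12.175 [498.92158189 224.78040316 233.501351  ] [-1.57103993e+00  1.15192783e-03  1.91755422e-01] [-7.28493822 -1.36076014  8.73223044] [-0.3550673   1.27005251  0.01443077] 23.699378425330718
gauge x -76.58976613811214
```

View pics/w7.png

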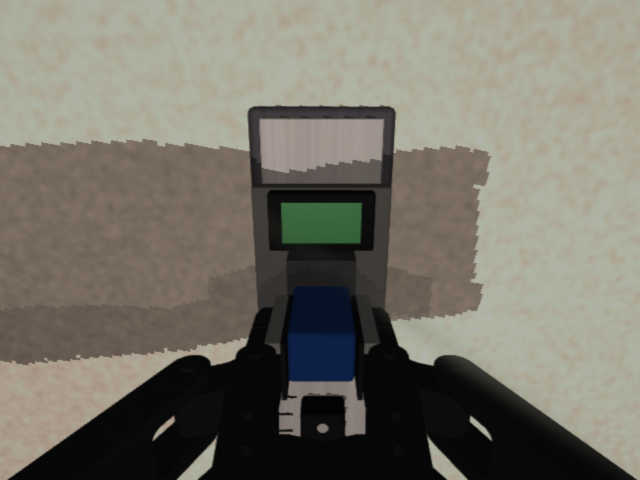

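Gripped (width 23.7, aligned). Sliding along the beam direction (0.19, -0.98), with no rotation.

Call:
servo_tool([
  [0.07,-0.35,0,0,0,0],
  [0.15,-0.8,0,0,0,0],
  [0.25,-1.3,0,0,0,0],
  [0.35,-1.8,0,0,0,0],
  [0.44,-2.3,0,0,0,0],
  [0.54,-2.8,0,0,0,0],
  [0.6,-3.1,0,0,0,0],
  [0.66,-3.4,0,0,0,0],
  [0.66,-3.4,0,0,0,0],
])

```text
time: 13.35
eef_pos: [505.5, 190.4, 233.6]
tcp_rot: [-1.572, 0.001, 0.191]
force: [-3.7, 0.7, 4.9]
grip_width: 23.8
```

```bash
python3 - <<'E'
from h import *
s,f=wrist();save('w8.png',f)
print(s['time'],s['eef_pos'],s['tcp_rot'],s['force'],s['ft_torque'],s['grip_width'])
d=np.array([.1895,-.982]);x=(s['eef_pos'][:2]-[513.5,149.6])@d;print('jaw',100+x,s['force'][:2]@d)
E
```

```text
13.35 [505.50150489 190.40614806 233.56368165] [-1.57164415e+00  1.32644437e-03  1.91417670e-01] [-3.74108973  0.67838556  4.88620537] [ 0.06895467  0.58229245 -0.02661198] 23.844600982640266
jaw 58.41264778099754 -1.3751111218837926
```

View pics/w8.png

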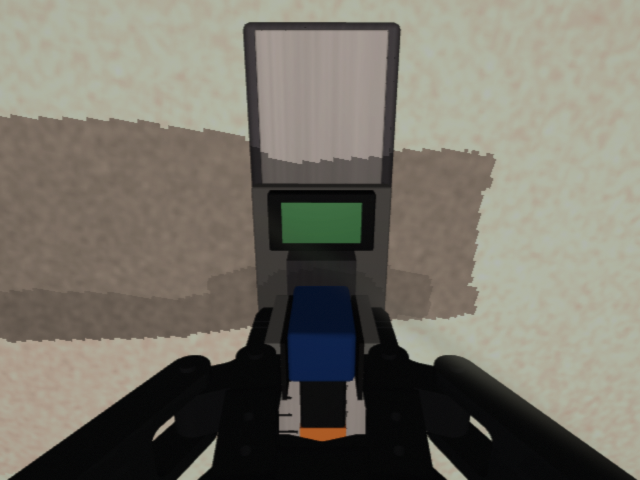

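Call:
servo_tool([
  [0.04,-0.2,0,0,0,0],
  [0.08,-0.4,0,0,0,0],
  [0.1,-0.5,0,0,0,0],
  [0.1,-0.5,0,0,0,0],
])

```text
time: 13.9
eef_pos: [506.5, 185.3, 233.6]
tcp_rot: [-1.572, 0.001, 0.191]
force: [-3.4, 1.5, 5.4]
grip_width: 23.1
```

Call:
servo_tool([
  [0.02,-0.1,0,0,0,0],
  [0.04,-0.2,0,0,0,0],
  [0.04,-0.2,0,0,0,0],
])

```text
time: 14.28
eef_pos: [506.9, 183.3, 233.5]
tcp_rot: [-1.572, 0.001, 0.191]
force: [-4.2, 2.5, 5.3]
grip_width: 23.8
```

Call:
servo_tool([
  [0.02,-0.1,0,0,0,0],
  [0.02,-0.1,0,0,0,0],
  [0.02,-0.1,0,0,0,0],
])

```text
time: 14.65
eef_pos: [507.0, 182.9, 233.6]
tcp_rot: [-1.57, 0.001, 0.192]
force: [-4.5, 6.9, 5.2]
grip_width: 23.5
```

Call:
servo_tool([
  [0.02,-0.1,0,0,0,0],
  [0.02,-0.1,0,0,0,0],
  [0.02,-0.1,0,0,0,0],
])

```text
time: 15.02
eef_pos: [507.0, 182.6, 233.6]
tcp_rot: [-1.568, 0.001, 0.193]
force: [-5.8, 8.4, 4.9]
grip_width: 24.0
```

The jaw stopped at about 0.066 with the force rising to 8 N, so it's closed. Releasing and rising.

Call:
servo_tool([
  [0,0,0,0,0,0],
  [0,0,0,0,0,0],
  [0,0,0,0,0,0],
  [0,0,0,0,0,0],
  [0,0,0,0,0,0],
  [0,0,0,0,0,0],
], jaw=1)

```text
time: 15.78
eef_pos: [507.0, 182.5, 233.6]
tcp_rot: [-1.568, 0.001, 0.193]
force: [-0.3, 0.0, 0.0]
grip_width: 85.5
```

Call:
servo_tool([
  [0,0,3,0,0,0],
  [0,0,6,0,0,0],
  [0,0,10,0,0,0],
  [0,0,13,0,0,0],
  [0,0,13,0,0,0],
  [0,0,13,0,0,0],
])

```text
time: 16.52
eef_pos: [506.8, 182.5, 362.9]
tcp_rot: [-1.568, 0.002, 0.193]
force: [0.2, 0.0, -0.1]
grip_width: 85.5
```

```bash
python3 - <<'E'
from h import *
import pickle
s,f=wrist();save('w9.png',f)
print(s['time'],s['eef_pos'],s['tcp_rot'],s['force'],s['grip_width'])
a=cv2.convertScaleAbs(cv2.cvtColor(f['color'],cv2.COLOR_RGB2BGR),alpha=2)
cv2.imwrite('pics/w9c.png',cv2.resize(a[120:370,220:430],(504,600),interpolation=cv2.INTER_CUBIC))
pickle.dump(f,open('w9.pkl','wb'))
E
```

```text
16.525 [506.80319759 182.50476168 362.92939495] [-1.56767349  0.0019151   0.19288657] [ 0.24760368  0.01611574 -0.10183163] 85.48681027560447
```

View pics/w9c.png

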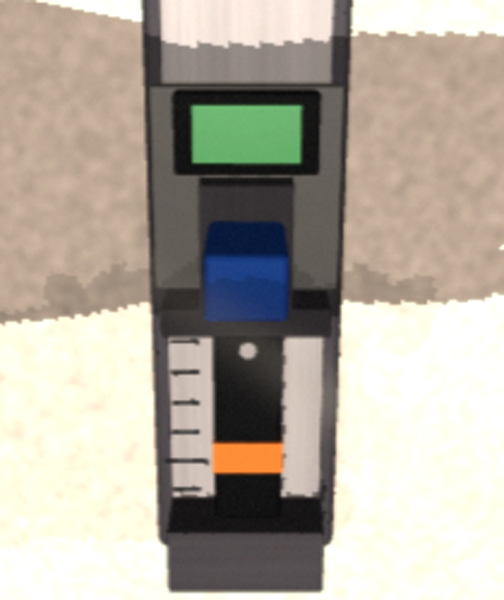

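```bash
python3 - <<'E'
from h import *
import pickle
f=pickle.load(open('w9.pkl','rb'));q=lambda x,y:(220+x/2.4,120+y/2.4)
d=np.array([.1895,-.982]);n=np.array([.982,.1895]);o=np.array([513.5,149.6])
for nm,p,z in(('band',q(248,458),41),('movface',q(248,336),50),('fixface',q(247,533),50),('grip top',q(247,288),90)):
  w=p2w(f,p,z)[0,:2]-o;print(nm,(w@d).round(1),(w@n).round(1))
robot.sign_off()
E
```

```text
band 45.1 0.5
movface -4.8 0.4
fixface 69.9 0.1
grip top -34.7 -0.0
the job is handed in; nothing more can be done
```

The orange-banded token is lying flat on the caliper bed with both jaws closed on it, and I've handed the job in at about 16.5 s of the 51 s allowed. No verdict was reported.

I laid the token along the middle of the beam, released it, then gripped the blue grip and slid the jaw. It stopped with the force rising to about 8 N. I then let go and lifted clear.

| Last check (wrist camera, good to about 2 mm) | Measured | Should be |
|---|---|---|
| Token centre along the beam, from the band position | x ≈ 33 mm | 27 to 39 mm |
| Token centre across the beam | y ≈ 0.5 mm | within 12 mm |
| Movable jaw, from the image | 0.0652 m | 0.062 to 0.070 m |
| Movable jaw, from the arm's position when it stopped | about 0.066 m | 0.062 to 0.070 m |
| Fixed jaw face | x ≈ 69.9 mm | 70 mm |

- **Jaw and robot:** the jaw looked square after release. The gripper is open and clear, with no force on the tool.
- **Token height:** I didn't measure this directly. It looked flat, and contact came at the expected bed height.
- **Disagreements:** in the first wrist view the bed measured 225 mm from its far end to the fixed jaw, against the nominal 230 mm. I relied on the jaw face instead. Two readings of the token's position before the slide differed by about 3 mm, which didn't matter once the jaw closed.

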